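# Hang the rinsed fittings basket on the drying hook

### The job

The wire basket of reactor fittings with the green handle has finished dripping on its steel hook: unhook it and hang it on the free green hook of the drying stand, and let go so that it hangs there quietly. Keep it level and up in the air all the way, never setting it down, and leave the blue-handled basket hanging as it is.

Things in the scene. Friction and masses are not known exactly. Their poses are not given: they have to be found in the camera images.
- basket_green: 80 x 80 mm steel wire basket on a bail (7 mm wire) with GREEN handle. Origin: wire centre at the bail's peak; z up. Bail in the y-z plane, an upturned V (falls 21 mm by y=+-38, then straight down), so it centres on a hook arm, which runs through it along x. Basket rim 95, bottom 145 mm below origin. Handle above: 16 mm thick in y, 26 wide in x, z +10 to +48; grip across y from above. 0.2-0.45 kg.
- basket_blue: Another basket of the same shape and axes, with a BLUE handle, hanging on a third stand like stand_wash. A bystander: leave it hanging. The three stands stand side by side, about 0.28 m apart in y, in any order, each turned up to 15 degrees; the middle one is about 0.1 m further from the robot.
- stand_wash: Fixed stand with a bare STEEL hook arm and a grey drip tray; the green-handled basket hangs from it at the start. Same shape, origin and axes as stand_dry. To pass over the upturned tip of a hook the bail must rise at least 20 mm above its hung height; it goes on and off the arm only at the open -x end.
- stand_dry: Fixed stand, free GREEN hook arm, white drip tray (28 mm high). Origin: on the bench at the foot of its upright rod (267 mm high). The arm, 8 mm round, points along -x (towards the robot), leaves the rod 231 mm up, dips at x=-90 mm, ends in an upturned tip at x=-114, top 241 mm up. A basket hung right has its origin at (-90, 0, 225) mm in this frame, axes parallel.
Things that resemble listed ones, but are neither listed nor needed, are in the scene too. What is shaped like the basket_green but pink is not meant.

How it is judged:
On the way:
1. the green-handled basket is off the steel hook, held by the gripper, in the air (horizontal distance between basket_green and stand_wash above 0.16 m and contact force between the fingers and basket_green above 0.5 N and height (world z) of basket_green above 0.18 m), for 0.1 s.
At the end, for the whole second after the job is handed in: Green-handled basket hangs in the dip of the green hook: bail peak within 15 mm along and across the arm, 217 to 236 mm high, over 0.8 N on the stand, tilt under 0.2 rad, under 0.05 m/s. Blue-handled basket within 25 mm of its start, tilt under 0.2 rad (x of basket_green in the frame of stand_dry between -0.105 and -0.075 m and y of basket_green in the frame of stand_dry between -0.015 and 0.015 m and height (world z) of basket_green between 0.217 and 0.236 m and angle between each of basket_green, basket_blue's own z axis and vertical below 0.2 rad and linear speed of basket_green below 0.05 m/s and contact force between basket_green and stand_dry above 0.8 N and distance of basket_blue from where it was at the start of the episode below 0.025 m); the robot touches nothing.
It fails at once if the green-handled basket is tipped by more than 0.35 rad (20 degrees) (angle between basket_green's own z axis and vertical above 0.35 rad).
It fails at once if the green-handled basket is set down or lowered almost to the bench or a drip tray (bail peak below 0.18 m, basket bottom below 35 mm) (height (world z) of basket_green below 0.18 m).
It fails at once if the blue-handled basket is displaced by more than 25 mm (distance of basket_blue from where it was at the start of the episode above 0.025 m).
It also fails if it takes over 54 s, if anything falls off the work surface, if the arm or the gripper's body presses on something with over 40 N, if the wrist force passes 120 N, or if a joint passes its speed limit or range.

### The arm

A 6-joint arm with a two-finger parallel gripper is mounted at the origin on the work surface. World frame = base frame: x ahead of the robot, y to its left, z up, the work surface at z = 0. Lengths are in m, angles in rad, forces in N, time in s.
With the tool pointing down it reaches from about 0.425 to 0.95 m from the base axis. Payload 3.5 kg.
Tool frame: the origin (TCP) lies at the very end of the fingers, on their centre line; the grasp point (between the pads) lies ctrl.pinch_z behind it (ctrl.pinch_z is the distance from the TCP to the grasp point, in m); z points along the fingers, y is the line along which they close (so a half turn about z gives the same grasp; the last joint's range is limited). The gripper opens to 85 mm and grips with 20 to 120 N. Pads are 22 mm wide; open, the fingers measure 114 mm over their backs; the gripper's body (76 mm by 85 mm) begins 54 mm behind the grasp point. The pads swing forward as they close: fully open they stand 13 mm farther back than shut.
Start: joints at [-1.49, 0.286, 1.577, -0, 1.279, -0.15], TCP at [0.154, -0.657, 0.231] pointing down, gripper open.
Joint ranges: [-2.77, 2.77], [-0.9, 2.22], [0.21, 2.48], [-1.53, 4.67], [0.24, 2.81], [-2.84, 2.84]. Speed limits (rad/s): [2.79, 2.79, 3.14, 3.14, 3.14, 3.14].

### API

Orientations are given as a unit quaternion [x, y, z, w].
In Python, from plant import ctrl gives the robot as it stands.
- The arm moves only by the tool run_rows, called by a JSON object that holds its "api" and its "payload". Schema: {"type":"object","properties":{"increments":{"type":"array","items":{"type":"object","properties":{"x":{"type":"number"},"y":{"type":"number"},"z":{"type":"number"},"rx":{"type":"number"},"ry":{"type":"number"},"rz":{"type":"number"},"aperture":{"type":"number"}},"additionalProperties":false,"required":["aperture"]},"minItems":1,"maxItems":10},"force":{"type":"number"},"only":{"type":"string"},"quiet":{"type":"boolean"},"lines":{"type":"string"}},"required":["increments"],"additionalProperties":false}. increments is a list of rows, 1 to 10 of them, each an object with the fields x, y, z (the shift in normalised numbers (1 is 0.5 m)), rx, ry, rz (a rotation vector in shares of pi rad (1.0 is pi rad)), aperture (the opening from 0.0 (shut) to 1.0 (fully open)); a field left out counts as zero (the opening has to be given); each row is the pose to reach, as a shift and turn from the pose commanded when the call began, along the tool's axes at that moment; what a row does not reach only later rows make up. A row lasts 1/8 s, in which the tool goes at most 0.0625 m and 0.188 rad, less where a joint would pass 70% of its speed; a pose out of reach is approached as far as the arm can. The fingers move at their own pace and stop on an object; force is the grip in N (left out, the last holds). Time passes only in rows, so rows that do not move let the fingers close. The tool returns the time, the measured TCP pose, the force, the opening and the grip force at its end. only (a regular expression) keeps the lines of the reply that match it, lines (a string "A,B") keeps lines A to B, and quiet returns only ok. No shift or turn number may pass 1 either way. Input that does not fit is refused with a message, and nothing moves.
- ctrl.get_state(): the state, without advancing time (a new reading comes with each control period).
- ctrl.read_camera(name): name is "scene" or "top" or "wrist"; returns a dict with "pixels" (420x560x3 uint8, red, green, blue), "camera_matrix" (3x3 intrinsics, pixels), "dist_coeffs" ([k1, k2, p1, p2, k3] as OpenCV has them; the pictures are not rectified), "xyz" and "orientation" of the camera in the world. Camera axes: x right, y down, z forward; pixel columns grow to the right and rows downward; lengths in m; the calibration is good to about 2 mm. A picture is of the moment at which its call begins. There is no depth.
- ctrl.sign_off(): hands the job in; it is judged then, once.
Trained networks look in the newest picture that a camera, given by its name, has taken for a name from the list of things; names that differ only in an ending like _2 or _b are one class to them, and where a whole thing is asked for, a point or a joint stands for the part that bears it (a point fixed in the world has none). Each returns a list of dicts, best first, with "conf" (0 to 1); they miss things now and then, are a little off and sometimes report something else, mostly with a low value. They report only what shows in the picture. A call takes as long as a camera call. They do not tell look-alikes from the thing itself.
- ctrl.recognise(camera, thing): "position" ([x, y, z] in m, in world coordinates, good to about 4 mm: the middle of the surface that is visible of it).
- ctrl.masks_of(camera, thing): "region" (420x560 bool, what is visible of it).
- ctrl.mark_of(camera, thing): "position" ([x, y, z] in m, in world coordinates, good to about 4 mm: a listed point, or the origin of a listed thing).
The state is a dict: "time": time; "qpos": joint angles; "dq": joint speeds; "joint_efforts": joint torques, N m; "eef_pos": TCP position; "tcp_rot": TCP orientation; "contact_force": force on the tool from outside, world axes, zero at the start; "wrist_torque": the same for the moment, N m; "opening": opening from 0.0 (shut) to 1.0 (fully open); "finger_force": force on a finger pad.
Only numpy, scipy, OpenCV 4.12 (cv2) and the standard library are available. Lean on these libraries where they do the work, as an engineer would, in place of code of your own. Each camera call takes 0.05 s, during which the arm holds its last target. There are 200 camera calls.

## Working session

There is one attempt and no reset: what is moved stays moved. The work goes in short steps, Python scripts to look and compute and a tool call to move; the robot and the scene stay as the last step left them, time stands still between calls to the robot, and variables do not carry over. Pictures are saved under pics/ and viewed, at most 10 in all, crops included, and the job is handed in when it is done.

```bash
mkdir -p pics; ls
```

Run:
```python
from plant import ctrl
import cv2,numpy as np
ims=[]
for c in ("scene","top"):
    r=ctrl.read_camera(c); ims.append(r["pixels"]); print(c,np.round(r["xyz"],3),np.round(r["orientation"],3))
    cv2.imwrite(f"pics/{c}0.png",r["pixels"][:,:,::-1])
    for t in ("basket_green","basket_blue","stand_wash","stand_dry"):
        for f in ("mark_of","recognise"):
            print(c,t,f,[(np.round(d["position"],3).tolist(),round(d["conf"],2)) for d in getattr(ctrl,f)(c,t)])
print(ctrl.pinch_z,ctrl.get_state())
```

```text
pics
scene [ 1.253 -0.321  0.927] [ 0.798  0.477 -0.195 -0.312]
scene basket_green mark_of [([0.732, 0.145, 0.147], 0.64)]
scene basket_green recognise [([0.74, 0.14, 0.028], 0.82), ([0.598, -0.02, 0.109], 0.57)]
scene basket_blue mark_of [([0.484, -0.277, 0.222], 0.75)]
scene basket_blue recognise []
scene stand_wash mark_of [([0.688, -0.012, 0.003], 0.65)]
scene stand_wash recognise [([0.673, -0.016, 0.017], 0.86)]
scene stand_dry mark_of [([0.607, 0.286, -0.002], 0.88)]
scene stand_dry recognise [([0.57, 0.281, 0.018], 0.91)]
top [ 0.44  -0.002  1.151] [-0.7    0.709 -0.066  0.062]
top basket_green mark_of [([0.732, 0.145, 0.143], 0.79), ([0.599, -0.009, 0.224], 0.6)]
top basket_green recognise [([0.593, -0.008, 0.1], 0.69), ([0.73, 0.143, 0.021], 0.56)]
top basket_blue mark_of [([0.686, -0.012, -0.002], 0.65), ([0.486, -0.273, 0.223], 0.64)]
top basket_blue recognise [([0.484, -0.268, 0.099], 0.6), ([0.548, 0.285, 0.014], 0.34)]
top stand_wash mark_of [([0.688, -0.01, 0.001], 0.88)]
top stand_wash recognise [([0.659, -0.006, 0.013], 0.9)]
top stand_dry mark_of [([0.606, 0.288, 0.001], 0.97)]
top stand_dry recognise [([0.549, 0.284, 0.018], 0.9)]
0.0187 {'time': 0.9, 'qpos': array([-1.49002368e+00,  2.86259409e-01,  1.57668856e+00, -3.87722708e-06,
        1.27860305e+00, -1.50027200e-01]), 'dq': array([ 0.00092083, -0.00183421, -0.00049687,  0.00014599, -0.00053971,
        0.00032973]), 'joint_efforts': array([-7.51672610e-05, -4.05961204e+01, -2.92943054e+01, -2.03998566e-04,
        4.95339864e-04,  4.07705357e-06]), 'eef_pos': array([ 0.1544197 , -0.65708948,  0.23135816]), 'tcp_rot': array([ 9.93348751e-01,  1.15144515e-01, -2.57617748e-06,  2.07443638e-05]), 'contact_force': array([-0.42608162, -0.04027701, -1.03579278]), 'wrist_torque': array([-0.05806502,  0.00830214, -0.0629054 ]), 'finger_force': 0.0, 'opening': 1.0002232191612461}
```

View pics/scene0.png

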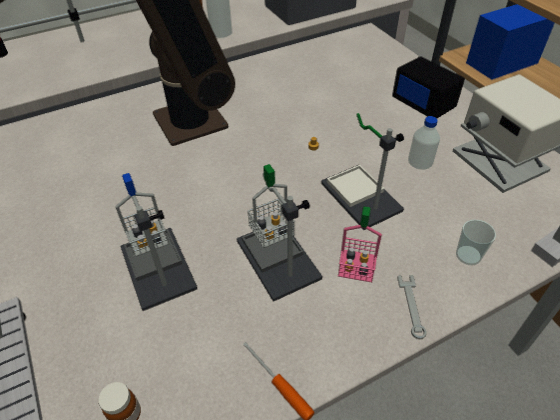

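View pics/top0.png

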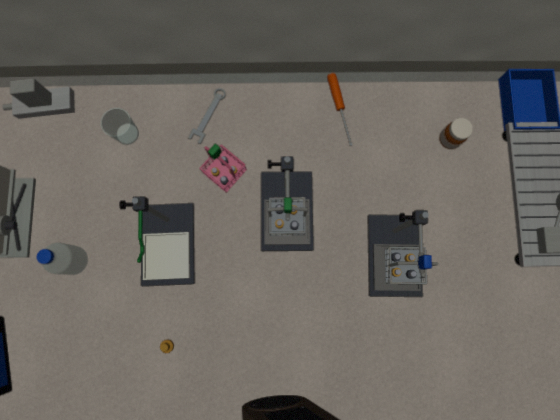

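The green-handled candidates are the steel basket in the middle (scene 268,215; top 288,205), and the pink basket standing on the bench (scene 362,250; top 222,167). The green hook is at scene (370,125) and the blue-handled basket at scene (135,215). I choose the steel basket hanging in the middle. Next I check it in a crop and measure yaws.

Create h.py:
```python
from plant import ctrl
import cv2,numpy as np
from scipy.spatial.transform import Rotation as R
def ray(r,uv):
    p=cv2.undistortPoints(np.float64(uv).reshape(-1,1,2),r["camera_matrix"],r["dist_coeffs"]).reshape(-1,2)
    return R.from_quat(r["orientation"]).apply(np.c_[p,np.ones(len(p))])
def onz(r,uv,z):
    d=ray(r,uv); o=np.array(r["xyz"]); return o+d*((z-o[2])/d[:,2])[:,None]
def proj(r,P):
    Rm=R.from_quat(r["orientation"]).as_matrix().T
    return cv2.projectPoints(np.float64(P).reshape(-1,1,3),cv2.Rodrigues(Rm)[0],-Rm@np.array(r["xyz"]),r["camera_matrix"],r["dist_coeffs"])[0].reshape(-1,2)
def colour(im,lo,hi):
    return cv2.inRange(cv2.cvtColor(im,cv2.COLOR_RGB2HSV),np.array(lo),np.array(hi))
```

Run:
```python
from h import *
t=ctrl.read_camera("top"); s=ctrl.read_camera("scene")
g=colour(t["pixels"],(45,100,30),(80,255,255))
n,l,st,ce=cv2.connectedComponentsWithStats(g)
for i in range(1,n):
    if st[i,4]<15: continue
    ys,xs=np.where(l==i); uv=np.c_[xs,ys]
    P=onz(t,uv,0.231 if xs.mean()<200 else 0.268)
    print(st[i],ce[i],np.round(P.mean(0),4), "min/max x",P[P[:,0].argmin()].round(4),P[P[:,0].argmax()].round(4))
    if xs.mean()<200:
        vx,vy,x0,y0=cv2.fitLine(np.float32(P[:,:2]),cv2.DIST_HUBER,0,.001,.001).ravel(); print("arm yaw",np.arctan2(vy,vx)%np.pi, x0,y0)
a=cv2.resize(s["pixels"][150:270,220:400],None,fx=4,fy=4)[:, :,::-1]
cv2.imwrite("pics/c1.png",cv2.resize(a,(720,480)))
b=np.vstack([cv2.resize(t["pixels"][150:260,250:330],None,fx=5,fy=5)])
c=cv2.resize(t["pixels"][180:290,120:200],None,fx=5,fy=5)
cv2.imwrite("pics/c2.png",np.hstack([c,b])[:,:,::-1])
```

```text
[208 144  13  14 101] [214.1980198  150.85148515] [0.7053 0.1316 0.268 ] min/max x [0.6928 0.1299 0.268 ] [0.7194 0.1303 0.268 ]
[284 198   8  15 112] [287.50892857 204.76785714] [ 0.5957 -0.0113  0.268 ] min/max x [ 0.5815 -0.0159  0.268 ] [ 0.6091 -0.0066  0.268 ]
[138 210   6  52 163] [140.42944785 234.33742331] [0.5463 0.2816 0.231 ] min/max x [0.4934 0.2803 0.231 ] [0.5952 0.2866 0.231 ]
arm yaw 0.059181947 0.5715724 0.28314552
```

View pics/c1.png

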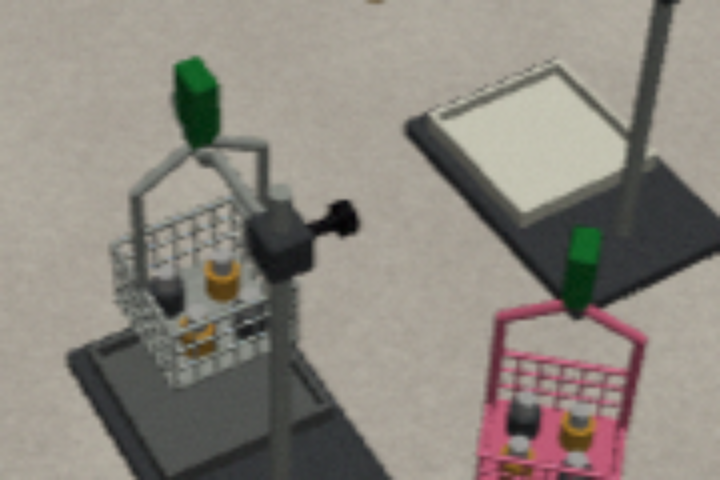

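View pics/c2.png

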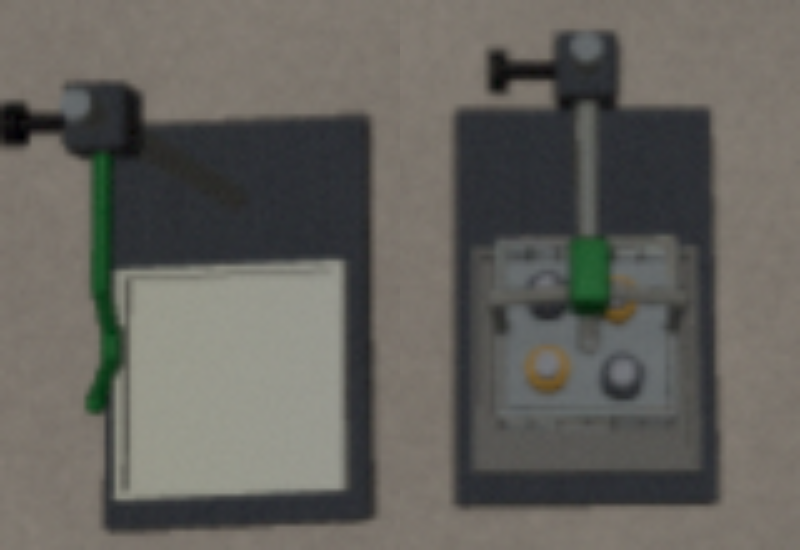

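The crop shows the steel wire basket with the green handle hanging on the bare steel hook (scene 268,175), so the choice stands. The pink one stands on the bench. The green arm in top runs from (141,211) to the tip at (139,261). Now I fit the stand poses.

Run:
```python
from h import *
from scipy.optimize import least_squares
from scipy.spatial import cKDTree
t=ctrl.read_camera("top"); s=ctrl.read_camera("scene")
def pts(r,box):
    m=colour(r["pixels"],(45,100,30),(80,255,255)); x0,x1,y0,y1=box
    ys,xs=np.where(m>0); k=(xs>=x0)&(xs<x1)&(ys>=y0)&(ys<y1); return np.c_[xs,ys][k].astype(float)
pt=pts(t,(130,155,205,270)); ps=pts(s,(350,395,105,145))
kn=np.array([[-.02,0,.231],[-.07,0,.231],[-.082,0,.2205],[-.09,0,.2175],[-.1,0,.2205],[-.114,0,.237]])
def arm(p,x0):
    k=kn.copy(); xs=np.linspace(x0,-.114,120); z=np.interp(-xs,-k[:,0],k[:,2])
    c,q=np.cos(p[2]),np.sin(p[2]); return np.c_[p[0]+c*xs,p[1]+q*xs,z]
def res(p):
    o=[]
    for r,P in ((t,pt),(s,ps)):
        a=proj(r,arm(p,-.02)); o.append(cKDTree(a).query(P)[0])
        o.append(.5*cKDTree(P).query(a[15:])[0])
    return np.concatenate(o)
f=least_squares(res,[.606,.287,.05],diff_step=1e-3,loss="soft_l1"); print("dry",f.x,"rms px",np.sqrt((f.fun**2).mean()))
p=f.x;print("hung",p[:2]-.09*np.array([np.cos(p[2]),np.sin(p[2])]))
for n,c in (("dry",[(194,203),(194.6,283),(141,286)]),("wash",[(261.4,172),(261.4,250.6),(313.4,250.4),(312,171.6)])):
    P=onz(t,c,.012); print(n,P.round(4).tolist())
    d=np.diff(P,axis=0); print(np.degrees(np.arctan2(d[:,1],d[:,0])).round(1),np.linalg.norm(d,axis=1).round(3))
# handle boxes: triangulate model of handle (x,y,yaw) at height 225 by silhouette
from itertools import product
ht=pts(t,(270,305,190,225)); hs=pts(s,(255,285,155,195)); print(len(ht),len(hs))
def sil(p):
    o=[]
    for r,P in ((t,ht),(s,hs)):
        V=np.array(list(product((-.013,.013),(-.008,.008),(.01,.048)))); c,q=np.cos(p[2]),np.sin(p[2])
        W=np.c_[p[0]+c*V[:,0]-q*V[:,1],p[1]+q*V[:,0]+c*V[:,1],.225+V[:,2]]
        h=cv2.convexHull(proj(r,W).astype(np.float32)); hh=cv2.convexHull(P.astype(np.float32))
        m=np.zeros((420*4,560*4),np.uint8); cv2.fillConvexPoly(m,np.int32(h*4+2),1)
        k=np.zeros((420,560),np.uint8); k[P[:,1].astype(int),P[:,0].astype(int)]=1
        k=cv2.resize(k,None,fx=4,fy=4,interpolation=cv2.INTER_NEAREST); o.append((m!=k).sum()/16)
    return sum(o)
from scipy.optimize import minimize
b=min((minimize(sil,[.598,-.011,y],method="Nelder-Mead",options=dict(initial_simplex=[[.598,-.011,y],[.602,-.011,y],[.598,-.007,y],[.598,-.011,y+.1]])) for y in (-.2,-.1,0,.1,.2)),key=lambda a:a.fun)
print("basket",b.x,b.fun)
```

```text
dry [0.60999691 0.28446588 0.02907774] rms px 0.760908052332221
hung [0.52003495 0.28184925]
dry [[0.6482, 0.2186, 0.012], [0.4518, 0.2129, 0.012], [0.446, 0.3426, 0.012]]
[-178.4   92.6] [0.196 0.13 ]
wash [[0.7255, 0.0505, 0.012], [0.528, 0.0513, 0.012], [0.5269, -0.0758, 0.012], [0.725, -0.077, 0.012]]
[179.8 -90.5  -0.3] [0.197 0.127 0.198]
113 192
basket [ 0.59877475 -0.0111489  -0.1587909 ] 64.125
```

Dry hung point is about (0.5185, 0.2825), yaw 0.03; wash basket is at (0.599, -0.0105), yaw about 0. Both agree with the networks to a few mm, with the arm length and with the plate sizes. Next: helper for tool-axis deltas, then rise and go over to stand off above and short of the basket.

Add to h.py:
```python
def to(x,y,z,yaw):
    s=ctrl.get_state(); T=R.from_quat(s["tcp_rot"]); G=R.from_euler("z",yaw)*R.from_euler("x",np.pi)
    print("t",s["time"],"d",T.inv().apply(np.array([x,y,z])-s["eef_pos"]).round(4),"rv",(T.inv()*G).as_rotvec().round(4),"q",s["qpos"].round(2))
```

```bash
python3 -c "
from h import *
to(.57,-.0105,.36,0)"
```

```text
t 1.1 d [ 0.5525 -0.5344 -0.1287] rv [ 0.     -0.      0.2308] q [-1.49  0.29  1.58  0.    1.28 -0.15]
```

Units first: shifts go in shares of 0.5 m and turns go in shares of pi rad. So 0.32 m / 0.5 = 0.64, -0.31 m / 0.5 = -0.62, 0.2308 rad / 3.1416 = 0.0735.

{"api": "run_rows", "payload": {"increments": [{"z":-0.125, "aperture":1}, {"z":-0.25, "aperture":1}, {"x":0.08, "y":-0.08, "z":-0.26, "rz":0.0095, "aperture":1}, {"x":0.16, "y":-0.16, "z":-0.26, "rz":0.0191, "aperture":1}, {"x":0.24, "y":-0.24, "z":-0.26, "rz":0.0318, "aperture":1}, {"x":0.32, "y":-0.32, "z":-0.26, "rz":0.0414, "aperture":1}, {"x":0.4, "y":-0.4, "z":-0.26, "rz":0.0477, "aperture":1}, {"x":0.48, "y":-0.48, "z":-0.26, "rz":0.0573, "aperture":1}, {"x":0.56, "y":-0.56, "z":-0.26, "rz":0.0637, "aperture":1}, {"x":0.64, "y":-0.62, "z":-0.26, "rz":0.0735, "aperture":1}], "force": 80}}

```text
time: 2.35
eef_pos: [0.3957, -0.2802, 0.3618]
tcp_rot: [1.0, -0.0, 0.001, 0.0]
contact_force: [-0.7, -0.7, -0.6]
opening: 1.0
finger_force: 0.0
```

```bash
python3 -c "
from h import *
to(.57,-.0105,.36,0)"
```

```text
t 2.35 d [ 0.1741 -0.2699  0.0018] rv [ 0.001  -0.001  -0.0008] q [-0.83 -0.22  1.86  0.    1.5   0.75]
```

Converted, -0.27 m / 0.5 = -0.54, -0.225 m / 0.5 = -0.45.

{"api": "run_rows", "payload": {"increments": [{"x":0.06, "y":-0.09, "aperture":1}, {"x":0.12, "y":-0.18, "aperture":1}, {"x":0.18, "y":-0.27, "aperture":1}, {"x":0.24, "y":-0.36, "aperture":1}, {"x":0.3, "y":-0.45, "aperture":1}, {"x":0.348, "y":-0.54, "aperture":1}, {"x":0.348, "y":-0.54, "aperture":1}]}}

```text
time: 3.22
eef_pos: [0.5698, -0.0092, 0.361]
tcp_rot: [1.0, 0.002, -0.0, -0.0]
contact_force: [0.5, -0.4, 0.4]
opening: 1.0
finger_force: 0.0
```

Run:
```python
from h import *
to(.599,-.0105,.238,0)
w=ctrl.read_camera("wrist"); print(w["xyz"])
cv2.imwrite("pics/w1.png",w["pixels"][:,:,::-1])
print([(d["position"],d["conf"]) for d in ctrl.mark_of("wrist","basket_green")])
m=colour(w["pixels"],(45,100,30),(80,255,255)); n,l,st,ce=cv2.connectedComponentsWithStats(m)
for i in range(1,n):
    if st[i,4]>100: print(st[i],onz(w,[ce[i]],.25),cv2.minAreaRect(np.argwhere(l==i)[:,::-1].astype(np.float32)))
```

```text
t 3.225 d [0.0292 0.0015 0.123 ] rv [-0.0006  0.0004  0.0048] q [-0.19 -0.02  1.68  0.    1.48  1.37]
[ 0.64000776 -0.00927131  0.5026948 ]
[([0.5992, -0.011, 0.229], 0.84)]
[263 145  23  43 913] [[ 0.59571625 -0.01079818  0.25      ]] ((274.0, 166.0), (42.0, 22.0), 90.0)
```

View pics/w1.png

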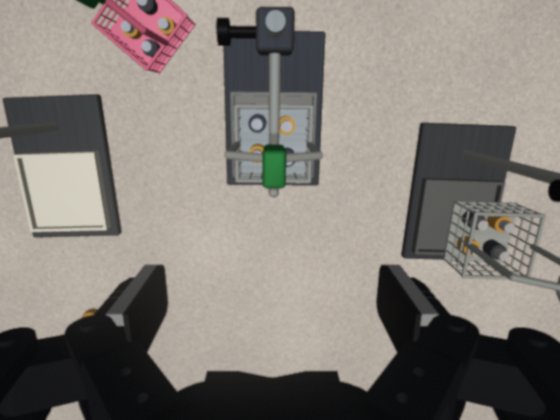

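The wrist view shows the handle at (274,166), aligned with the image axes (yaw about 0), the steel arm behind it, and the mark at (0.599,-0.011,0.229) as expected. I move over it, descend and grip.

Converted, 0.122 m / 0.5 = 0.244, 0.1 m / 0.5 = 0.2, 0.004 rad / 3.1416 = 0.0013.

{"api": "run_rows", "payload": {"increments": [{"x":0.058, "y":0.003, "rz":0.0013, "aperture":1}, {"x":0.058, "y":0.003, "z":0.1, "rz":0.0013, "aperture":1}, {"x":0.058, "y":0.003, "z":0.2, "rz":0.0013, "aperture":1}, {"x":0.058, "y":0.003, "z":0.244, "rz":0.0013, "aperture":1}, {"x":0.058, "y":0.003, "z":0.244, "rz":0.0013, "aperture":1}], "force": 80}}

```text
time: 3.95
eef_pos: [0.5963, -0.0148, 0.2369]
tcp_rot: [1.0, -0.003, -0.002, -0.0]
contact_force: [-0.0, -0.2, 0.3]
opening: 0.997
finger_force: 0.0
```

{"api": "run_rows", "payload": {"increments": [{"aperture":0}, {"aperture":0}, {"aperture":0}, {"aperture":0}, {"aperture":0}, {"aperture":0}], "force": 80}}

```text
time: 4.7
eef_pos: [0.599, -0.0123, 0.2411]
tcp_rot: [1.0, -0.002, 0.002, -0.001]
contact_force: [0.6, 4.8, 4.8]
opening: 0.175
finger_force: 79.6
```

```bash
python3 -c "
from h import *
to(.599,-.0105,.278,0)"
```

```text
t 4.7 d [ 0.0002 -0.0019 -0.0369] rv [-0.0024 -0.0033 -0.0038] q [-0.19  0.11  1.76  0.    1.27  1.38]
```

Gripped (opening 0.175 is about 15-16 mm, 80 N). Now lift 35 mm gently.

Converted, -0.036 m / 0.5 = -0.072, -0.03 m / 0.5 = -0.06.

{"api": "run_rows", "payload": {"increments": [{"z":-0.02, "aperture":0}, {"z":-0.04, "aperture":0}, {"z":-0.06, "aperture":0}, {"z":-0.072, "aperture":0}, {"z":-0.072, "aperture":0}]}}

```text
time: 5.32
eef_pos: [0.5983, -0.0138, 0.2761]
tcp_rot: [1.0, -0.002, 0.001, 0.0]
contact_force: [0.3, 0.0, -3.4]
opening: 0.174
finger_force: 78.5
```

Run:
```python
from h import *
to(.50,-.0105,.278,0)
w=ctrl.read_camera("wrist"); s=ctrl.read_camera("scene")
print([(d["position"],d["conf"]) for d in ctrl.mark_of("wrist","basket_green")],[(d["position"],d["conf"]) for d in ctrl.mark_of("scene","basket_green")])
cv2.imwrite("pics/l1.png",np.hstack([cv2.resize(w["pixels"],(400,300)),cv2.resize(s["pixels"][130:310,180:420],(400,300))])[:,:,::-1])
```

```text
t 5.325 d [-0.0983 -0.0029 -0.002 ] rv [ 0.0005 -0.0013 -0.0041] q [-0.19  0.09  1.72 -0.    1.33  1.38]
[([0.7296, 0.1461, 0.1495], 0.93), ([0.5993, -0.0152, 0.2631], 0.58)] [([0.5946, -0.0151, 0.2555], 0.98), ([0.7338, 0.1449, 0.1452], 0.85)]
```

View pics/l1.png

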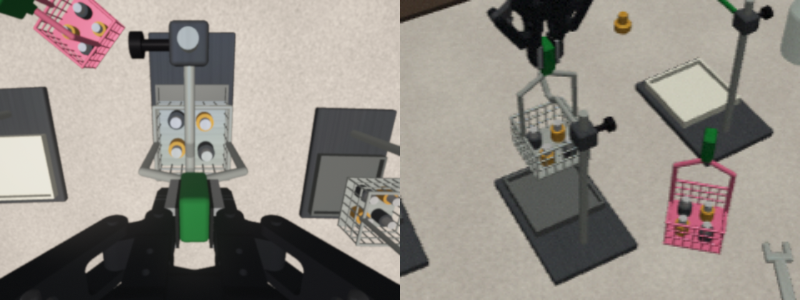

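The basket is lifted off the dip and held, hanging plumb, at bail height about 0.26. The pixel view shows the bail clear above the arm. I draw it back along -x.

Converted, -0.125 m / 0.5 = -0.25, -0.12 m / 0.5 = -0.24.

{"api": "run_rows", "payload": {"increments": [{"x":-0.016, "z":-0.008, "aperture":0}, {"x":-0.05, "z":-0.008, "aperture":0}, {"x":-0.09, "z":-0.008, "aperture":0}, {"x":-0.13, "z":-0.008, "aperture":0}, {"x":-0.17, "z":-0.008, "aperture":0}, {"x":-0.21, "z":-0.008, "aperture":0}, {"x":-0.24, "z":-0.008, "aperture":0}, {"x":-0.25, "z":-0.008, "aperture":0}, {"x":-0.25, "z":-0.008, "aperture":0}]}}

```text
time: 6.65
eef_pos: [0.4731, -0.0131, 0.2796]
tcp_rot: [1.0, -0.002, 0.0, 0.0]
contact_force: [-0.1, -0.3, -2.7]
opening: 0.173
finger_force: 78.4
```

```bash
python3 -c "
from h import *
to(.455,.28,.283,.03)"
```

```text
t 6.65 d [-0.0193 -0.293  -0.0035] rv [ 0.0001 -0.0009 -0.0341] q [-0.24 -0.21  2.    0.    1.35  1.33]
```

Converted, -0.293 m / 0.5 = -0.586, -0.283 m / 0.5 = -0.566, -0.034 rad / 3.1416 = -0.0108.

{"api": "run_rows", "payload": {"increments": [{"x":-0.002, "y":-0.02, "z":-0.008, "aperture":0}, {"x":-0.006, "y":-0.07, "z":-0.008, "rz":-0.0016, "aperture":0}, {"x":-0.01, "y":-0.14, "z":-0.008, "rz":-0.0032, "aperture":0}, {"x":-0.016, "y":-0.22, "z":-0.008, "rz":-0.0048, "aperture":0}, {"x":-0.022, "y":-0.3, "z":-0.008, "rz":-0.0064, "aperture":0}, {"x":-0.028, "y":-0.38, "z":-0.008, "rz":-0.008, "aperture":0}, {"x":-0.034, "y":-0.45, "z":-0.008, "rz":-0.0095, "aperture":0}, {"x":-0.038, "y":-0.52, "z":-0.008, "rz":-0.0108, "aperture":0}, {"x":-0.038, "y":-0.566, "z":-0.008, "rz":-0.0108, "aperture":0}, {"x":-0.038, "y":-0.586, "z":-0.008, "rz":-0.0108, "aperture":0}]}}

```text
time: 7.9
eef_pos: [0.4551, 0.2817, 0.2833]
tcp_rot: [1.0, 0.016, -0.0, -0.0]
contact_force: [0.4, -1.2, -2.5]
opening: 0.178
finger_force: 78.3
```

{"api": "run_rows", "payload": {"increments": [{"aperture":0}, {"aperture":0}, {"aperture":0}]}}

```text
time: 8.28
eef_pos: [0.4554, 0.2793, 0.2834]
tcp_rot: [1.0, 0.014, 0.0, 0.0]
contact_force: [-0.4, 0.0, -3.2]
opening: 0.177
finger_force: 78.4
```

Run:
```python
from h import *
to(.5185,.2825,.283,.03)
ims=[]
for c in ("wrist","scene","top"):
    r=ctrl.read_camera(c); ims.append(r["pixels"])
    for t in ("basket_green","stand_dry"):
        print(c,t,[(np.round(d["position"],4).tolist(),round(d["conf"],2)) for d in ctrl.mark_of(c,t)])
cv2.imwrite("pics/d1.png",np.hstack([cv2.resize(ims[0],(400,300)),cv2.resize(ims[1][50:230,280:520],(400,300))])[:,:,::-1])
```

```text
t 8.275 d [ 0.0632 -0.0014  0.0004] rv [ 0.0002 -0.0001 -0.0011] q [ 0.36 -0.06  1.86 -0.    1.34  1.9 ]
wrist basket_green [([0.457, 0.2778, 0.27], 0.71)]
wrist stand_dry [([0.6037, 0.2853, 0.0026], 0.71)]
scene basket_green [([0.7336, 0.1457, 0.1437], 0.79), ([0.452, 0.279, 0.2609], 0.74)]
scene stand_dry [([0.6083, 0.287, -0.0007], 0.76)]
top basket_green [([0.454, 0.2804, 0.2652], 0.94), ([0.7342, 0.1467, 0.1444], 0.74)]
top stand_dry [([0.6072, 0.2894, -0.0045], 0.57)]
```

View pics/d1.png

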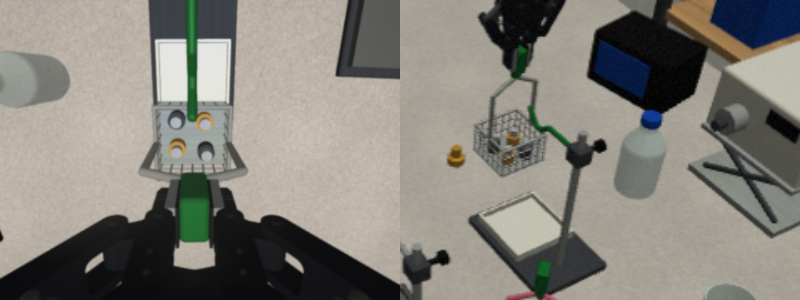

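Aligned: in the wrist view the green tip (192,115) lies straight ahead of the handle (194,210), and the bail is about 26 mm above the tip top. I move in along the arm.

Converted, 0.0635 m / 0.5 = 0.127, 0.06 m / 0.5 = 0.12.

{"api": "run_rows", "payload": {"increments": [{"x":0.012, "y":-0.001, "aperture":0}, {"x":0.04, "y":-0.002, "aperture":0}, {"x":0.072, "y":-0.003, "aperture":0}, {"x":0.1, "y":-0.004, "aperture":0}, {"x":0.12, "y":-0.005, "aperture":0}, {"x":0.127, "y":-0.005, "aperture":0}, {"x":0.127, "y":-0.005, "aperture":0}]}}

```text
time: 9.6
eef_pos: [0.5186, 0.2844, 0.2831]
tcp_rot: [1.0, 0.015, -0.0, 0.0]
contact_force: [0.3, 0.8, -4.1]
opening: 0.178
finger_force: 78.4
```

Run:
```python
from h import *
to(.518,.2828,.242,.03)
w=ctrl.read_camera("wrist")
for c in ("scene","top"):
    ctrl.read_camera(c); print(c,[(np.round(d["position"],4).tolist(),round(d["conf"],2)) for d in ctrl.mark_of(c,"basket_green")])
s=ctrl.read_camera("scene")
cv2.imwrite("pics/d2.png",np.hstack([cv2.resize(w["pixels"],(400,300)),cv2.resize(s["pixels"][70:190,320:480],(400,300))])[:,:,::-1])
```

```text
t 9.6 d [-0.0006  0.0015  0.0411] rv [ 0.0001  0.0007 -0.0001] q [0.33 0.07 1.73 0.   1.34 1.87]
scene [([0.5167, 0.2841, 0.2651], 0.88), ([0.7305, 0.144, 0.1445], 0.83)]
top [([0.5175, 0.2856, 0.2673], 0.75), ([0.7329, 0.1472, 0.1441], 0.58)]
```

View pics/d2.png

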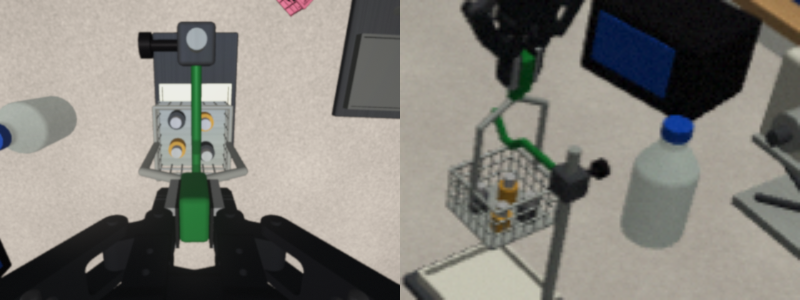

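The arm passes centrally through the bail (wrist column 196), and in the scene view its tip sticks out on the near side (497,112). I lower slowly into the dip.

Converted, 0.036 m / 0.5 = 0.072, 0.031 m / 0.5 = 0.062.

{"api": "run_rows", "payload": {"increments": [{"x":-0.001, "y":0.002, "z":0.016, "aperture":0}, {"x":-0.001, "y":0.002, "z":0.032, "aperture":0}, {"x":-0.001, "y":0.002, "z":0.048, "aperture":0}, {"x":-0.001, "y":0.002, "z":0.062, "aperture":0}, {"x":-0.001, "y":0.002, "z":0.072, "aperture":0}, {"x":-0.001, "y":0.002, "z":0.072, "aperture":0}]}}

```text
time: 10.65
eef_pos: [0.5179, 0.2833, 0.2467]
tcp_rot: [1.0, 0.015, -0.001, 0.0]
contact_force: [-0.1, -0.3, -2.0]
opening: 0.177
finger_force: 78.4
```

{"api": "run_rows", "payload": {"increments": [{"z":0.004, "aperture":0}, {"z":0.008, "aperture":0}, {"z":0.008, "aperture":0}]}}

```text
time: 11.02
eef_pos: [0.5181, 0.2833, 0.2432]
tcp_rot: [1.0, 0.015, -0.0, 0.0]
contact_force: [-0.1, 0.1, -2.2]
opening: 0.172
finger_force: 78.4
```

Run:
```python
from h import *
to(.518,.2828,.242,.03)
for c in ("scene","top"):
    ctrl.read_camera(c); print(c,[(np.round(d["position"],4).tolist(),round(d["conf"],2)) for d in ctrl.mark_of(c,"basket_green")])
```

```text
t 11.025 d [-0.0001  0.0005  0.0012] rv [ 0.0001  0.0002 -0.0001] q [ 0.33  0.09  1.78 -0.    1.27  1.87]
scene [([0.735, 0.1442, 0.1449], 0.79), ([0.5172, 0.282, 0.2245], 0.6)]
top [([0.7336, 0.1467, 0.143], 0.96), ([0.5187, 0.2862, 0.2288], 0.78)]
```

Not quite carried yet (expected contact at TCP about 0.241); a few more mm in small steps.

Converted, 0.002 m / 0.5 = 0.004, 0.001 m / 0.5 = 0.002.

{"api": "run_rows", "payload": {"increments": [{"z":0.002, "aperture":0}, {"z":0.004, "aperture":0}, {"z":0.004, "aperture":0}]}}

```text
time: 11.6
eef_pos: [0.5182, 0.2834, 0.2418]
tcp_rot: [1.0, 0.015, 0.0, -0.0]
contact_force: [-0.2, 0.5, -0.2]
opening: 0.173
finger_force: 78.7
```

{"api": "run_rows", "payload": {"increments": [{"z":0.002, "aperture":0}, {"z":0.004, "aperture":0}, {"z":0.004, "aperture":0}]}}

```text
time: 11.98
eef_pos: [0.5184, 0.2835, 0.2414]
tcp_rot: [1.0, 0.015, 0.001, -0.0]
contact_force: [-3.1, -1.3, 5.9]
opening: 0.171
finger_force: 79.8
```

The load is on the hook. Relieve 2 mm and open slowly.

{"api": "run_rows", "payload": {"increments": [{"z":-0.004, "aperture":0}, {"z":-0.004, "aperture":0.2}, {"z":-0.004, "aperture":0.26}, {"z":-0.004, "aperture":0.35}, {"z":-0.004, "aperture":0.5}, {"z":-0.004, "aperture":0.7}, {"z":-0.004, "aperture":1}, {"z":-0.004, "aperture":1}, {"z":-0.004, "aperture":1}], "force": 20}}

```text
time: 13.1
eef_pos: [0.5181, 0.2833, 0.2413]
tcp_rot: [1.0, 0.015, 0.0, -0.0]
contact_force: [-0.2, -0.1, -0.0]
opening: 1.003
finger_force: 0.0
```

Run:
```python
from h import *
w=ctrl.read_camera("wrist"); s=ctrl.read_camera("scene")
cv2.imwrite("pics/r1.png",np.hstack([cv2.resize(w["pixels"],(400,300)),cv2.resize(s["pixels"][70:190,320:480],(400,300))])[:,:,::-1])
```

```text
(no output)
```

View pics/r1.png

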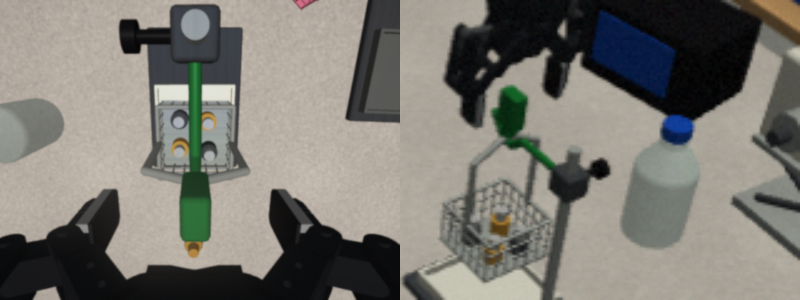

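Released: the handle (195,205) stands free between the open fingers and the basket hangs level on the green arm. I withdraw straight up and check.

Converted, -0.14 m / 0.5 = -0.28, -0.1 m / 0.5 = -0.2.

{"api": "run_rows", "payload": {"increments": [{"z":-0.04, "aperture":1}, {"z":-0.12, "aperture":1}, {"z":-0.2, "aperture":1}, {"z":-0.28, "aperture":1}, {"z":-0.28, "aperture":1}, {"z":-0.28, "aperture":1}, {"z":-0.28, "aperture":1}, {"z":-0.28, "aperture":1}, {"z":-0.28, "aperture":1}, {"z":-0.28, "aperture":1}]}}

```text
time: 14.45
eef_pos: [0.5181, 0.2833, 0.381]
tcp_rot: [1.0, 0.015, -0.0, 0.0]
contact_force: [-0.4, 0.8, 0.9]
opening: 0.998
finger_force: 0.0
```

Run:
```python
from h import *
for c in ("scene","scene","wrist"):
    r=ctrl.read_camera(c)
    for t in ("basket_green","basket_blue","stand_dry"):
        print(c,t,[(np.round(d["position"],4).tolist(),round(d["conf"],2)) for d in ctrl.mark_of(c,t)])
    if c=="scene": s=r
cv2.imwrite("pics/f.png",s["pixels"][:,:,::-1])
```

```text
scene basket_green [([0.7351, 0.1435, 0.1477], 0.94)]
scene basket_blue [([0.4845, -0.2787, 0.222], 0.84)]
scene stand_dry [([0.6082, 0.2855, -0.004], 0.65)]
scene basket_green [([0.7316, 0.146, 0.1453], 0.95), ([0.5165, 0.2814, 0.2202], 0.9)]
scene basket_blue [([0.4872, -0.2757, 0.2198], 0.77)]
scene stand_dry [([0.6068, 0.2872, -0.0028], 0.89)]
wrist basket_green [([0.5201, 0.2822, 0.2261], 0.91), ([0.6893, -0.0077, -0.0011], 0.19)]
wrist basket_blue [([0.6891, -0.0096, -0.0032], 0.54)]
wrist stand_dry [([0.608, 0.2855, 0.0011], 0.74)]
```

View pics/f.png

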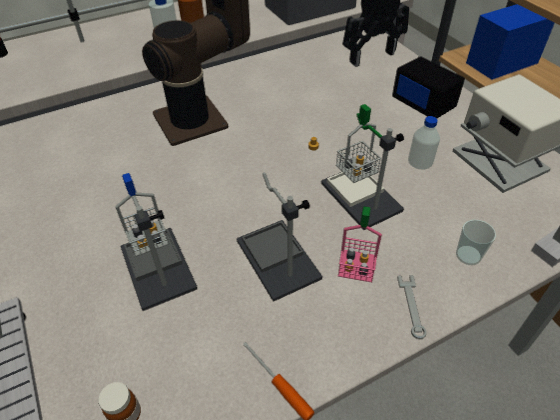

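The green-handled basket hangs in the dip of the green hook (scene 358,150), at (-0.09, 0) in the stand frame. The blue-handled basket (140,220) is unmoved, and the robot is clear.

```bash
python3 -c "
from plant import ctrl
print(ctrl.sign_off())"
```

```text
the job is handed in; nothing more can be done
None
```

The green-handled basket was moved to the green hook of the drying stand and let go. It hangs there level at about 0.225 m, with the blue-handled basket unmoved, and the job was handed in at about 15 s (no verdict was returned).

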